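# Line up the heat sinks by size on the kitting rail

### The job

Stand the four finned heat sinks on the grey rail in order of size, one centred on each white mark with its long side along the row: the biggest on the mark nearest the yellow screw bin, getting smaller step by step to the smallest beside the red multimeter. Do not knock any heat sink over, and leave the bin and the multimeter where they are.

Things in the scene. Friction and masses are not known exactly. Their poses are not given: they have to be found in the camera images.
- sink_silver: bare silver finned heat sink, a block with upright fins: 36 mm long (its own y), 28 mm wide (its own x; flat outer fins that can be gripped as solid), 34 mm tall; stands loose and upright on the table; origin at the centre of its underside, z up
- sink_copper: copper-coloured finned heat sink, a block with upright fins: 44 mm long (its own y), 32 mm wide (its own x; flat outer fins that can be gripped as solid), 46 mm tall; stands loose and upright on the table; origin at the centre of its underside, z up
- sink_blue: blue finned heat sink, a block with upright fins: 52 mm long (its own y), 36 mm wide (its own x; flat outer fins that can be gripped as solid), 58 mm tall; stands loose and upright on the table; origin at the centre of its underside, z up
- sink_black: black finned heat sink, a block with upright fins: 60 mm long (its own y), 40 mm wide (its own x; flat outer fins that can be gripped as solid), 70 mm tall; stands loose and upright on the table; origin at the centre of its underside, z up
- mark_1: white outline 66 x 52 mm with a small cross at its centre, flat on top of a fixed grey rail (75 mm wide, 345 mm long, 10 mm high); place 1 of four in a straight row, 85 mm apart (one end); origin at the cross on the rail's top face, its y along the row (the long side), x across it, z up. All four look alike
- mark_2: white outline 66 x 52 mm with a small cross at its centre, flat on top of a fixed grey rail (75 mm wide, 345 mm long, 10 mm high); place 2 of four in a straight row, 85 mm apart (second from that end); origin at the cross on the rail's top face, its y along the row (the long side), x across it, z up. All four look alike
- mark_3: white outline 66 x 52 mm with a small cross at its centre, flat on top of a fixed grey rail (75 mm wide, 345 mm long, 10 mm high); place 3 of four in a straight row, 85 mm apart (third from that end); origin at the cross on the rail's top face, its y along the row (the long side), x across it, z up. All four look alike
- mark_4: white outline 66 x 52 mm with a small cross at its centre, flat on top of a fixed grey rail (75 mm wide, 345 mm long, 10 mm high); place 4 of four in a straight row, 85 mm apart (the other end); origin at the cross on the rail's top face, its y along the row (the long side), x across it, z up. All four look alike
- bin: small open yellow bin of screws, 85 x 64 mm, 45 mm tall, loose on the table just past one end of the row (its centre about 105 mm from the centre of the nearest mark); it shows at which end the biggest heat sink goes; origin at the centre of its underside
- meter: red pocket multimeter lying on its back, 112 x 60 mm, 33 mm tall with its dial, loose on the table just past the row's other end (about 105 mm from the nearest mark); the smallest heat sink goes at this end; origin at the centre of its underside
There are look-alikes about, which are no part of the job. Several things have the shape of the sink_black; the one meant has the colours described above.

How it is judged (in metres and radians):
At the end, for the whole second after the job is handed in: All four heat sinks at rest on the rail, upright (0.1 rad), each within 12 mm of its mark's centre and 4 mm of its height, long side within 0.2 rad of the row, in order of size: black on the mark nearest the yellow bin, then blue, copper, silver (((horizontal distance between bin and mark_4 below 0.15 m and horizontal distance between sink_silver and mark_1 below 0.012 m and z of sink_silver in the frame of mark_1 between -0.004 and 0.004 m and angle between the y axis of sink_silver and the y axis of mark_1, either way round below 0.2 rad and horizontal distance between sink_copper and mark_2 below 0.012 m and z of sink_copper in the frame of mark_2 between -0.004 and 0.004 m and angle between the y axis of sink_copper and the y axis of mark_2, either way round below 0.2 rad and horizontal distance between sink_blue and mark_3 below 0.012 m and z of sink_blue in the frame of mark_3 between -0.004 and 0.004 m and angle between the y axis of sink_blue and the y axis of mark_3, either way round below 0.2 rad and horizontal distance between sink_black and mark_4 below 0.012 m and z of sink_black in the frame of mark_4 between -0.004 and 0.004 m and angle between the y axis of sink_black and the y axis of mark_4, either way round below 0.2 rad) or (horizontal distance between bin and mark_1 below 0.15 m and horizontal distance between sink_silver and mark_4 below 0.012 m and z of sink_silver in the frame of mark_4 between -0.004 and 0.004 m and angle between the y axis of sink_silver and the y axis of mark_4, either way round below 0.2 rad and horizontal distance between sink_copper and mark_3 below 0.012 m and z of sink_copper in the frame of mark_3 between -0.004 and 0.004 m and angle between the y axis of sink_copper and the y axis of mark_3, either way round below 0.2 rad and horizontal distance between sink_blue and mark_2 below 0.012 m and z of sink_blue in the frame of mark_2 between -0.004 and 0.004 m and angle between the y axis of sink_blue and the y axis of mark_2, either way round below 0.2 rad and horizontal distance between sink_black and mark_1 below 0.012 m and z of sink_black in the frame of mark_1 between -0.004 and 0.004 m and angle between the y axis of sink_black and the y axis of mark_1, either way round below 0.2 rad)) and angle between each of sink_silver, sink_copper, sink_blue, sink_black's own z axis and vertical below 0.1 rad and linear speed of each of sink_silver, sink_copper, sink_blue, sink_black below 0.01 m/s and angular speed of each of sink_silver, sink_copper, sink_blue, sink_black below 0.1 rad/s); the robot touches nothing.
It fails at once if a heat sink is knocked over (angle between any of sink_silver, sink_copper, sink_blue, sink_black's own z axis and vertical above 0.9 rad).
It fails at once if the yellow bin is shifted more than 20 mm (distance of bin from where it was at the start of the episode above 0.02 m).
It fails at once if the multimeter is shifted more than 20 mm (distance of meter from where it was at the start of the episode above 0.02 m).
It also fails if it takes over 99 s, if anything falls off the work surface, if the arm or the gripper's body presses on something with over 40 N, if the wrist force passes 120 N, or if a joint passes its speed limit or range.

### The arm

A 6-joint arm with a two-finger parallel gripper is mounted at the origin on the work surface. World frame = base frame: x ahead of the robot, y to its left, z up, the work surface at z = 0. Lengths are in m, angles in degrees, forces in N, time in s.
With the tool pointing down it reaches from about 0.25 to 0.725 m from the base axis. Payload 9.7 kg.
Tool frame: the origin (TCP) lies between the finger pads; the fingertips stand 25 mm ahead of it and the grasp point (between the pads) lies 6 mm ahead of it; z points along the fingers, y is the line along which they close (so a half turn about z gives the same grasp; the last joint's range is limited). The gripper opens to 85 mm and grips with 20 to 120 N. Pads are 22 mm wide; open, the fingers measure 114 mm over their backs; the gripper's body (76 mm by 85 mm) begins 54 mm behind the grasp point. The pads swing forward as they close: fully open they stand 13 mm farther back than shut.
Start: joints at [69.729, 4.979, 10.078, 95.1, 0, 90], TCP at [0.191, 0.516, 0.256] pointing down, gripper open.
Joint ranges: [-179.16, 179.16], [-48.56, 103.87], [-65.8, 70.77], [-126.05, 130.52], [-82.76, 87.17], [-180, 180]. Speed limits (degrees/s): [127.2, 127.2, 147.25, 180, 180, 180].

### API

Orientations are given as [roll, pitch, yaw] about the fixed x, y, z axes, in that order (R = Rz(yaw) Ry(pitch) Rx(roll)).
In Python, from workcell import bot gives the robot as it stands. The module is installed in compiled form; this text tells all that it offers.
- The arm moves only by the shell command python3 -m pendant 'ROWS' [FORCE]. ROWS is rows parted by semicolons, their numbers by spaces, 1 to 5 of them, each of 5 numbers: dx, dy, dz in m, then a turn about the tool's z in degrees, then the finger opening in m; each row is the pose to reach, as a shift and turn from the pose commanded when the command began, along the tool's axes at that moment; what a row does not reach only later rows make up. A row lasts 1/12 s, in which the tool goes at most 0.0417 m and 7.16 degrees, less where a joint would pass 70% of its speed; a pose out of reach is approached as far as the arm can. The fingers move at their own pace and stop on an object; FORCE is the grip in N (left out, the last holds). Time passes only in rows, so rows that do not move let the fingers close. It prints the time, the measured TCP pose, the force, the opening and the grip force at its end.
- bot.get_obs(): the state, without advancing time (a new reading comes with each control period).
- bot.camera(name): name is "side" or "top"; returns the picture (384x512x3 uint8, blue, green, red); there is no depth.
- bot.camera_info(name): a dict with "mtx" (3x3 intrinsics, pixels), "extrinsics" (4x4, takes a point from camera to world coordinates). Camera axes: x right, y down, z forward; pixel columns grow to the right and rows downward; lengths in m; the calibration is good to about 2 mm. A picture is of the moment at which its call begins. camera_info takes no time and is no camera call.
- bot.job_done(): hands the job in; it is judged then, once.
The state is a dict: "time": time; "q": joint angles; "qd": joint speeds; "joint_efforts": joint torques, N m; "ee_pos": TCP position; "tcp_rot": TCP orientation; "wrist_force": force on the tool from outside, world axes, zero at the start; "torque": the same for the moment, N m; "opening": finger opening in m; "grasp_force": force on a finger pad.
Only numpy, scipy, OpenCV 4.12 (cv2) and the standard library are available. Lean on these libraries where they do the work, as an engineer would, in place of code of your own. Each camera call takes 0.05 s, during which the arm holds its last target. There are 200 camera calls.

## Working session

There is one attempt and no reset: what is moved stays moved. The work goes in short steps, Python scripts to look and compute and a shell command to move; the robot and the scene stay as the last step left them, time stands still between calls to the robot, and variables do not carry over. Pictures are saved under pics/ and viewed, at most 14 in all, crops included, and the job is handed in when it is done.

```bash
mkdir -p pics; python3 - <<'E'
from workcell import bot
import cv2,numpy as np
for n in("side","top"):
    im=bot.camera(n);cv2.imwrite(f"pics/{n}0.png",im);i=bot.camera_info(n);print(n,np.round(i["mtx"],1).tolist(),np.round(i["extrinsics"],4).tolist())
o=bot.get_obs();print(o)
E
```

```text
side [[498.6, 0.0, 258.8], [0.0, 498.6, 192.0], [0.0, 0.0, 1.0]] [[0.9861, -0.113, 0.1216, 0.3616], [-0.166, -0.6561, 0.7362, -0.8085], [-0.0033, -0.7461, -0.6658, 0.7342], [0.0, 0.0, 0.0, 1.0]]
top [[466.7, 0.0, 250.5], [0.0, 466.7, 197.3], [0.0, 0.0, 1.0]] [[0.1219, -0.9727, 0.1973, 0.2575], [-0.9925, -0.1205, 0.0192, -0.0518], [0.005, -0.1982, -0.9802, 1.2352], [0.0, 0.0, 0.0, 1.0]]
{'time': 0.1, 'q': array([6.97306975e+01, 5.00794607e+00, 1.00391305e+01, 9.50979887e+01,
       1.11481747e-03, 9.00023767e+01]), 'qd': array([-0.11283206, -0.12646007,  0.14063033, -0.00543861,  0.11924394,
       -0.01435172]), 'joint_efforts': array([-3.74274596e-04, -5.21559763e+01,  4.65653801e+01,  1.58596697e-02,
       -1.62939750e-05, -1.71356783e-05]), 'ee_pos': array([0.19047665, 0.51578898, 0.25565518]), 'tcp_rot': array([-1.79933196e+02, -1.11204558e-03,  1.59728320e+02]), 'wrist_force': array([ 0.88533272, -1.39866943, -0.49485245]), 'torque': array([ 0.04936845, -0.02254995, -0.07453805]), 'grasp_force': 0.0, 'opening': 0.08545870103372226}
```

View pics/side0.png

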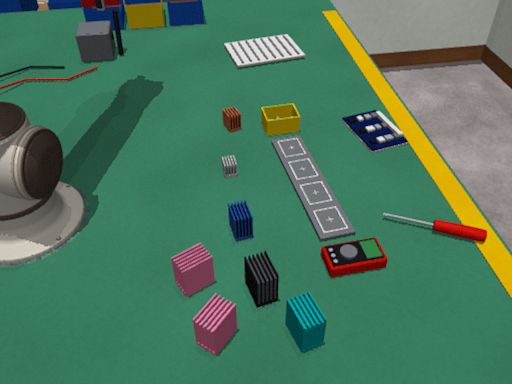

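View pics/top0.png

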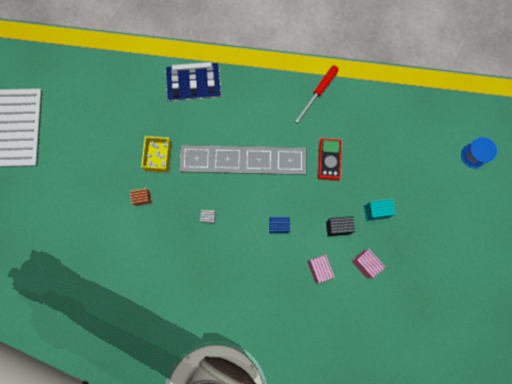

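Top view: bin (156,153), marks (197,158),(228,158),(259,159),(291,160), meter (330,160). So black goes to the mark at (197,158) and silver to the one at (291,160).
Candidates in the top view, with the side-view pixel in brackets:
- Black (341,225) [262,278]. Its look-alikes are teal (381,209) [305,321], pink (321,268) [193,269] and pink (370,263) [215,323].
- Blue (280,225) [240,220]. The blue cup at (479,153) is no sink.
- Copper (140,197) [231,119].
- Silver (207,216) [229,165].

I choose by colour and check in one close crop.

```bash
cat > h.py <<'E'
import cv2,numpy as np
from scipy.optimize import minimize
from workcell import bot
DIM=dict(silver=(.028,.036,.034),copper=(.032,.044,.046),blue=(.036,.052,.058),black=(.040,.060,.070))
INFO={n:bot.camera_info(n) for n in("side","top")}
def proj(n,P):
    i=INFO[n];E=np.linalg.inv(np.array(i["extrinsics"]));c=np.atleast_2d(P)@E[:3,:3].T+E[:3,3]
    p=c@np.array(i["mtx"]).T;return p[:,:2]/p[:,2:]
def ray(n,uv):
    i=INFO[n];E=np.array(i["extrinsics"]);d=E[:3,:3]@np.linalg.solve(i["mtx"],[uv[0],uv[1],1]);return E[:3,3],d
def onplane(n,uv,z):
    o,d=ray(n,uv);return o+d*(z-o[2])/d[2]
def tri(us,ut):
    A=[];b=[]
    for n,u in(("side",us),("top",ut)):
        o,d=ray(n,u);d=d/np.linalg.norm(d);M=np.eye(3)-np.outer(d,d);A.append(M);b.append(M@o)
    return np.linalg.lstsq(np.vstack(A),np.hstack(b),rcond=None)[0]
def mask(im,name):
    h,s,v=[c.astype(int) for c in cv2.split(cv2.cvtColor(im,cv2.COLOR_BGR2HSV))]
    m={"silver":(s<70)&(v>60),"copper":((h<18)|(h>172))&(s>90),"blue":(h>95)&(h<130)&(s>90),"black":(s<95)&(v<110)}[name]
    return m.astype(np.uint8)
def hull(n,p,dim,S=4):
    x,y,yaw,z=p;w,l,t=dim;c,s=np.cos(yaw),np.sin(yaw)
    P=[[x+c*a*w/2-s*b*l/2,y+s*a*w/2+c*b*l/2,z+k*t] for a in(-1,1) for b in(-1,1) for k in(0,1)]
    return cv2.convexHull(proj(n,P).astype(np.float32))
def obsmask(im,name,uv,r):
    m=mask(im,name);k=np.zeros_like(m);u,v=map(int,uv);k[max(v-r,0):v+r,max(u-r,0):u+r]=1;m=m*k
    m=cv2.morphologyEx(m,cv2.MORPH_CLOSE,np.ones((3,3)))
    nn,lab,st,_=cv2.connectedComponentsWithStats(m)
    return (lab==1+np.argmax(st[1:,4])).astype(np.uint8) if nn>1 else m
def fit(ims,name,x0,r=None,yaw0=0.):
    dim=DIM[name];px=[]
    for n in ims:
        c=proj(n,[x0[0],x0[1],.0+dim[2]/2])[0];m=obsmask(ims[n],name,c,r or 32);
        cs=cv2.findContours(m,cv2.RETR_EXTERNAL,cv2.CHAIN_APPROX_NONE)[0]
        hl=cv2.convexHull(np.vstack(cs));mm=np.zeros_like(m);cv2.fillConvexPoly(mm,hl,1);px.append((n,cv2.GaussianBlur(mm.astype(float),(0,0),1.0),mm))
    def cost(p):
        q=(p[0],p[1],p[2],p[3]/1);e=0
        for n,b,_ in px:
            im=np.zeros((384,512),np.uint8);cv2.fillConvexPoly(im,np.round((hull(n,q,dim)+0)*16).astype(np.int32),255,cv2.LINE_AA,4)
            e+=((cv2.GaussianBlur(im/255.,(0,0),1.0)-b)**2).sum()/b.sum()
        return e
    best=None
    for y in np.radians([-60,-30,0,30,60,90])+yaw0:
        p0=np.array([x0[0],x0[1],y,0.]);s=np.vstack([p0]+[p0+d for d in np.diag([.01,.01,.3,.005])])
        o=minimize(cost,p0,method="Nelder-Mead",options=dict(initial_simplex=s,maxiter=250,xatol=1e-4,fatol=1e-5))
        if best is None or o.fun<best.fun:best=o
    return best.x,best.fun
def cross(im,n,uv,r=9):
    # fit: centroid of bright pixels in small window
    u,v=map(int,np.round(uv));w=im[v-r:v+r+1,u-r:u+r+1].min(2).astype(float);return w
E
cat > m0.py <<'E'
from h import *
ims={n:cv2.imread(f"pics/{n}0.png") for n in("side","top")}
px=dict(silver=((229,165),(207,216)),copper=((231,119),(140,197)),blue=(((240,220)),(280,225)),black=((262,278),(341,225)))
dbg={n:ims[n].copy() for n in ims}
for k,(a,b) in px.items():
    t=tri(a,b);p,e=fit(ims,k,t[:2]);print(k,"tri",t.round(4),"fit",p[:2].round(4),"yaw",np.degrees(p[2]).round(1),"z",p[3].round(4),"err",round(e,3))
dbg={n:cv2.resize(ims[n],None,fx=4,fy=4,interpolation=cv2.INTER_CUBIC) for n in ims}
for k,(a,b) in px.items():
    p,e=fit(ims,k,tri(a,b)[:2])
    for n in dbg: cv2.polylines(dbg[n],[np.int32(hull(n,p,DIM[k])*4+2)],True,(0,255,255),1)
for a,b in(((291,147),(197,158)),((303,169),(228,158)),((316,192),(259,159)),((330,218),(291,160))):
    print("mark tri",tri(a,b).round(4),"top@10mm",onplane("top",b,.01).round(4),"side@10",onplane("side",a,.01).round(4))
A=cv2.resize(dbg["top"][520:1000,480:1480],(800,384));C=cv2.resize(dbg["side"][400:1240,800:1480],(460,568))
cv2.imwrite("pics/topfit.png",dbg["top"][540:960,500:1300][:600]);cv2.imwrite("pics/sidefit.png",C)
E
python3 m0.py
```

```text
silver tri [0.4386 0.0794 0.0238] fit [0.4389 0.0784] yaw 0.8 z 0.0048 err 0.045
copper tri [0.4665 0.2616 0.0265] fit [0.4673 0.2603] yaw 13.1 z 0.0044 err 0.117
blue tri [ 0.437  -0.1129  0.0363] fit [ 0.4385 -0.1097] yaw 4.2 z 0.0035 err 0.095
black tri [ 0.4547 -0.2685  0.0442] fit [ 0.4538 -0.2653] yaw 9.5 z 0.002 err 0.168
mark tri [0.5937 0.1289 0.0186] top@10mm [0.5945 0.1302 0.01  ] side@10 [0.598  0.1406 0.01  ]
mark tri [0.6042 0.046  0.0159] top@10mm [0.6049 0.0465 0.01  ] side@10 [0.6071 0.0533 0.01  ]
mark tri [ 0.6121 -0.0379  0.0179] top@10mm [ 0.6125 -0.0377  0.01  ] side@10 [ 0.6167 -0.029   0.01  ]
mark tri [ 0.6187 -0.1239  0.022 ] top@10mm [ 0.6205 -0.1245  0.01  ] side@10 [ 0.625 -0.112  0.01 ]
```

View pics/sidefit.png

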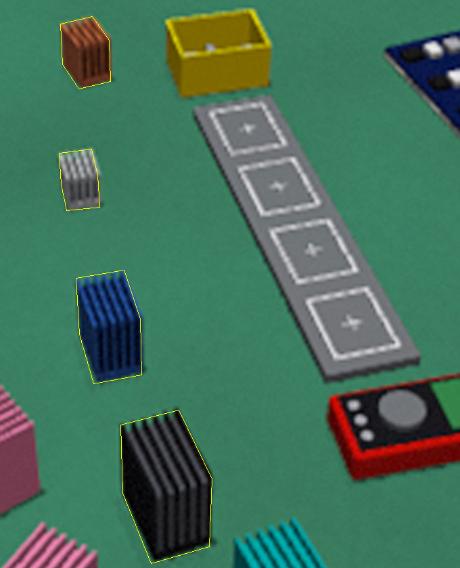

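```bash
python3 - <<'E'
import cv2
im=cv2.imread("pics/top0.png")
cv2.imwrite("pics/topcrop.png",cv2.resize(im[130:280,125:325],None,fx=4,fy=4,interpolation=cv2.INTER_CUBIC))
E
```

```text
(no output)
```

View pics/topcrop.png

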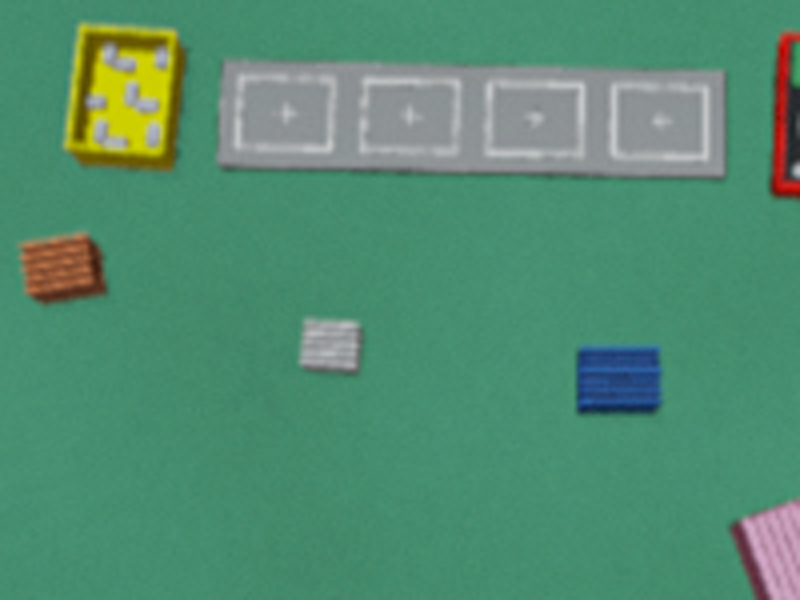

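The crops confirm the four chosen sinks: silver, copper, blue and black, standing upright, with fins running roughly along the row. The look-alikes are pink and teal. In the top crop the mark crosses are at (288,113), (410,115), (535,119) and (661,121). I'll refine the marks with a rail fit and check that the two views agree.

```bash
cat > m1.py <<'E'
from h import *
ims={n:cv2.imread(f"pics/{n}0.png") for n in("side","top")}
def M(x,y,yaw,z):
    P=[];c,s=np.cos(yaw),np.sin(yaw)
    for k in(-1.5,-.5,.5,1.5):
        for a in np.linspace(-.026,.026,27):
            P+=[(a,k*.085+.033),(a,k*.085-.033)]
        for b in np.linspace(-.033,.033,34): P+=[(.026,k*.085+b),(-.026,k*.085+b)]
        for t in np.linspace(-.006,.006,7): P+=[(t,k*.085),(0,k*.085+t)]
    P=np.array(P);return np.c_[x+c*P[:,0]-s*P[:,1],y+s*P[:,0]+c*P[:,1],np.full(len(P),z)]
def rail(views,zfree,p0=(.606,.003,np.radians(6),.01)):
    def cost(p):
        e=0
        for n in views:
            g=cv2.GaussianBlur(cv2.cvtColor(ims[n],cv2.COLOR_BGR2GRAY).astype(np.float32),(0,0),.7)
            q=proj(n,M(p[0],p[1],p[2],p[3] if zfree else .01)).astype(np.float32)
            e-=cv2.remap(g,q[:,:1].copy(),q[:,1:].copy(),cv2.INTER_LINEAR).mean()
        return e
    p0=np.array(p0);best=None
    for dx in(-.006,0,.006):
      for dy in(-.006,0,.006):
        q=p0+[dx,dy,0,0]
        o=minimize(cost,q,method="Nelder-Mead",options=dict(initial_simplex=np.vstack([q]+[q+d for d in np.diag([.005,.005,.03,.005])]),maxiter=400,xatol=1e-5,fatol=1e-4))
        if best is None or o.fun<best.fun:best=o
    return best.x,best.fun
for v,z in((("top",),0),(("side",),0),(("top","side"),1)):
    p,f=rail(v,z);print(v,p.round(4),np.degrees(p[2]).round(2),round(f,1))
c,s=np.cos(p[2]),np.sin(p[2])
print("marks",[(round(p[0]-s*k*.085,4),round(p[1]+c*k*.085,4)) for k in(-1.5,-.5,.5,1.5)])
import h
for k,x in dict(silver=(.439,.078),copper=(.467,.26),blue=(.438,-.11),black=(.454,-.265)).items():
    for v in(("top",),("side",)):
        # fix z by patching hull
        H=h.hull;h.hull=lambda n,p,d,S=4:H(n,(p[0],p[1],p[2],0),d)
        q,e=h.fit({n:ims[n] for n in v},k,x);h.hull=H
        print(k,v,q[:2].round(4),np.degrees(q[2]).round(1),round(e,3))
E
python3 m1.py
```

```text
('top',) [0.6076 0.0067 0.1018 0.0014] 5.83 -167.5
('side',) [0.611  0.0135 0.1003 0.0053] 5.75 -158.5
('top', 'side') [0.6083 0.0068 0.1006 0.016 ] 5.77 -320.3
marks [(np.float64(0.6211), np.float64(-0.1201)), (np.float64(0.6126), np.float64(-0.0355)), (np.float64(0.604), np.float64(0.0491)), (np.float64(0.5955), np.float64(0.1336))]
silver ('top',) [0.4384 0.0788] 6.8 0.016
silver ('side',) [0.4402 0.0845] -0.3 0.01
copper ('top',) [0.4669 0.2612] 15.1 0.066
copper ('side',) [0.4689 0.268 ] 11.6 0.027
blue ('top',) [ 0.4369 -0.1101] 4.1 0.057
blue ('side',) [ 0.44   -0.1052] 4.8 0.008
black ('top',) [ 0.4528 -0.2671] 14.7 0.102
black ('side',) [ 0.455  -0.2624] 7.4 0.035
```

```bash
cat > go.py <<'E'
import sys,numpy as np
from workcell import bot
x,y,z,yaw=map(float,sys.argv[1:5]);o=bot.get_obs();p=o["ee_pos"];w=o["tcp_rot"][2];a=np.radians(w)
d=np.array([x,y,z])-p
print("t",round(o["time"],2),"tcp",p.round(4),"rpy",np.round(o["tcp_rot"],2),"open",round(o["opening"],4),"grip",round(o["grasp_force"],1),"wf",np.round(o["wrist_force"],1))
print("rows to go: dx %.4f dy %.4f dz %.4f turn %.1f"%(np.cos(a)*d[0]+np.sin(a)*d[1],np.sin(a)*d[0]-np.cos(a)*d[1],-d[2],(w-yaw+90)%180-90))
E
python3 -m pendant '-.026 -.032 .005 0 .085;-.052 -.064 .01 0 .085;-.078 -.096 .015 0 .085;-.104 -.128 .02 0 .085;-.13 -.16 .025 0 .085'
python3 -m pendant '-.026 -.032 .005 0 .085;-.052 -.064 .01 0 .085;-.078 -.096 .015 0 .085;-.104 -.128 .02 0 .085;-.13 -.16 .025 0 .085'
python3 -m pendant '-.026 -.032 .005 0 .085;-.052 -.064 .01 0 .085;-.078 -.096 .015 0 .085;-.104 -.128 .02 0 .085;-.13 -.16 .025 0 .085'
python3 -m pendant '-.026 -.032 .005 0 .085;-.052 -.064 .01 0 .085;-.078 -.096 .015 0 .085;-.104 -.128 .02 0 .085;-.13 -.16 .025 0 .085'
python3 -m pendant '0 0 0 7 .07;0 0 0 14 .07;0 0 0 21 .07;0 0 0 28 .07;0 0 0 35 .07'
python3 -m pendant '0 0 0 6.5 .07;0 0 0 13 .07;0 0 0 19.5 .07;0 0 0 25.7 .07;0 0 0 25.7 .07'
python3 go.py .4528 -.2671 .155 99
```

```text
time: 0.52
ee_pos: [0.257, 0.319, 0.2306]
tcp_rot: [-180.0, -0.0, 159.8]
wrist_force: [1.1, -0.5, 0.2]
opening: 0.085
grasp_force: 0.0
time: 0.93
ee_pos: [0.3234, 0.1238, 0.206]
tcp_rot: [180.0, 0.0, 159.8]
wrist_force: [0.8, 1.4, 0.5]
opening: 0.0851
grasp_force: 0.0
time: 1.35
ee_pos: [0.39, -0.0718, 0.181]
tcp_rot: [180.0, 0.0, 159.7]
wrist_force: [1.5, 1.4, -0.5]
opening: 0.0852
grasp_force: 0.0
time: 1.77
ee_pos: [0.4566, -0.2668, 0.1556]
tcp_rot: [180.0, -0.0, 159.7]
wrist_force: [0.3, 0.2, 0.2]
opening: 0.0851
grasp_force: 0.0
time: 2.18
ee_pos: [0.4564, -0.2646, 0.1557]
tcp_rot: [-180.0, -0.1, 124.4]
wrist_force: [0.0, -0.3, 0.0]
opening: 0.07
grasp_force: 0.0
time: 2.6
ee_pos: [0.4564, -0.2645, 0.1559]
tcp_rot: [-180.0, -0.0, 98.7]
wrist_force: [0.3, 0.1, -0.2]
opening: 0.07
grasp_force: 0.0
t 2.6 tcp [ 0.4564 -0.2645  0.1559] rpy [-1.7997e+02 -2.0000e-02  9.8750e+01] open 0.07 grip 0.0 wf [ 0.3  0.1 -0.2]
rows to go: dx -0.0020 dy -0.0040 dz 0.0009 turn -0.3
```

```bash
python3 - <<'E'
from h import *
out=[]
p=bot.get_obs()["ee_pos"]
for n in("side","top"):
    im=bot.camera(n);t=proj(n,np.array([p+[0,0,-.025],p+[0,0,-.1559]]));print(n,t.round(1))
    u,v=t[1].astype(int);c=cv2.resize(im[v-70:v+30,u-50:u+50],None,fx=4,fy=4,interpolation=cv2.INTER_CUBIC)
    for q in t: cv2.drawMarker(c,tuple(np.int32((q-[u-50,v-70])*4+2)),(0,255,255),0,14)
    out.append(c)
cv2.imwrite("pics/over.png",np.hstack(out))
E
```

```text
side [[262.1 242.5]
 [262.  291.7]]
top [[346.5 218.5]
 [336.4 226.1]]
```

View pics/over.png

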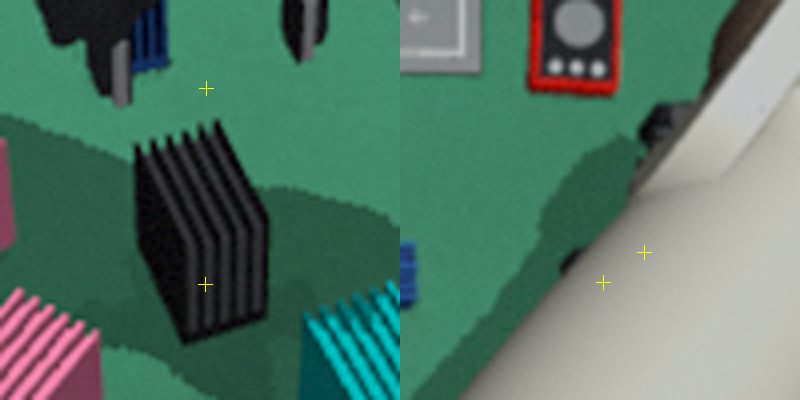

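The side crop shows the fingers straddling the black sink, tips at (120,100) and (305,58) around the projected centre. Next I descend and grip.

```bash

python3 -m pendant '-.002 -.004 .02 0 .07;-.002 -.004 .045 0 .07;-.002 -.004 .07 0 .07;-.002 -.004 .095 0 .07;-.002 -.004 .106 0 .07'
python3 -m pendant '0 0 0 0 .035;0 0 0 0 .035;0 0 0 0 .035;0 0 0 0 .035;0 0 0 0 .035' 40
python3 -m pendant '0 0 0 0 .03;0 0 0 0 .03;0 0 0 0 .03;0 0 -.005 0 .03;0 0 -.01 0 .03' 40
python3 go.py .4528 -.2671 .155 99
```

```text
time: 3.12
ee_pos: [0.4516, -0.2664, 0.047]
tcp_rot: [-179.8, -0.1, 99.2]
wrist_force: [-0.1, 0.5, -0.3]
opening: 0.0701
grasp_force: 0.0
time: 3.53
ee_pos: [0.4537, -0.2676, 0.0516]
tcp_rot: [179.9, 0.1, 99.0]
wrist_force: [-0.9, 0.7, 2.3]
opening: 0.0398
grasp_force: 40.2
time: 3.95
ee_pos: [0.4527, -0.267, 0.0604]
tcp_rot: [-180.0, -0.0, 99.0]
wrist_force: [0.2, -0.5, -2.5]
opening: 0.0398
grasp_force: 39.9
t 3.95 tcp [ 0.4527 -0.267   0.0604] rpy [-1.7997e+02 -3.0000e-02  9.9030e+01] open 0.0398 grip 39.9 wf [ 0.2 -0.5 -2.5]
rows to go: dx -0.0001 dy 0.0001 dz -0.0946 turn 0.0
```

```bash

python3 -m pendant '0 0 -.025 0 .03;0 0 -.055 0 .03;0 0 -.08 0 .03;.03 .016 -.08 0 .03;.06 .032 -.08 0 .03'
python3 -m pendant '.031 .017 0 0 .03;.062 .034 0 0 .03;.093 .051 0 0 .03;.124 .068 0 0 .03;.155 .085 0 0 .03'
python3 -m pendant '.031 .017 0 0 .03;.062 .034 0 0 .03;.093 .051 0 0 .03;.124 .068 0 0 .03;.155 .085 0 0 .03'
python3 -m pendant '.004 .001 0 3.2 .03;.004 .001 0 3.2 .03;.004 .001 0 3.2 .03'
python3 go.py .5947 .1336 .0615 95.8
```

```text
time: 4.37
ee_pos: [0.4758, -0.2036, 0.1425]
tcp_rot: [179.8, 0.1, 98.8]
wrist_force: [0.3, 0.3, -2.9]
opening: 0.0398
grasp_force: 40.3
time: 4.78
ee_pos: [0.5349, -0.0347, 0.1406]
tcp_rot: [180.0, -0.0, 99.0]
wrist_force: [0.9, -0.9, -2.6]
opening: 0.0399
grasp_force: 40.3
time: 5.2
ee_pos: [0.5946, 0.1317, 0.1405]
tcp_rot: [-180.0, 0.0, 99.0]
wrist_force: [1.2, -1.6, -1.6]
opening: 0.0404
grasp_force: 40.3
time: 5.45
ee_pos: [0.5945, 0.1341, 0.1401]
tcp_rot: [-179.9, 0.0, 96.0]
wrist_force: [0.3, -1.0, -0.9]
opening: 0.0396
grasp_force: 40.5
t 5.45 tcp [0.5945 0.1341 0.1401] rpy [-1.7994e+02  2.0000e-02  9.5960e+01] open 0.0396 grip 40.5 wf [ 0.3 -1.  -0.9]
rows to go: dx -0.0005 dy 0.0002 dz 0.0786 turn 0.2
```

```bash

python3 -m pendant '0 0 .025 0 .03;0 0 .05 0 .03;0 0 .07 0 .03;0 0 .075 0 .03;0 0 .075 0 .03'
python3 go.py .5947 .1336 .0605 95.8
python3 - <<'E'
from h import *
out=[]
for n in("side","top"):
    im=bot.camera(n);u,v=proj(n,[.5947,.1336,.03])[0].astype(int)
    out.append(cv2.resize(im[v-50:v+50,u-50:u+50],None,fx=4,fy=4,interpolation=cv2.INTER_CUBIC))
cv2.imwrite("pics/place1.png",np.hstack(out))
E
```

```text
time: 5.87
ee_pos: [0.5937, 0.1326, 0.0641]
tcp_rot: [-179.8, 0.0, 95.8]
wrist_force: [-0.2, 0.2, -1.9]
opening: 0.0398
grasp_force: 40.5
t 5.87 tcp [0.5937 0.1326 0.0641] rpy [-1.7983e+02  3.0000e-02  9.5800e+01] open 0.0398 grip 40.5 wf [-0.2  0.2 -1.9]
rows to go: dx 0.0009 dy 0.0011 dz 0.0036 turn 0.0
```

View pics/place1.png

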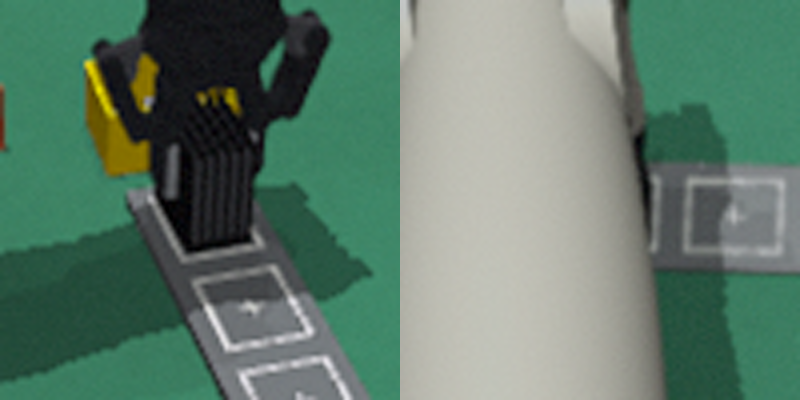

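The side crop shows the black sink inside its outline on the bin-end mark. I'll lower the last millimetres and watch the force.

```bash

python3 -m pendant '0 0 .0015 0 .03;0 0 .003 0 .03;0 0 .0035 0 .03;0 0 .0035 0 .03;0 0 .0035 0 .03'
python3 go.py .5947 .1336 .0605 95.8
```

```text
time: 6.38
ee_pos: [0.5948, 0.1341, 0.062]
tcp_rot: [180.0, -0.0, 95.8]
wrist_force: [-0.3, -0.6, -1.5]
opening: 0.04
grasp_force: 40.5
t 6.38 tcp [0.5948 0.1341 0.062 ] rpy [179.98  -0.    95.84] open 0.04 grip 40.5 wf [-0.3 -0.6 -1.5]
rows to go: dx -0.0005 dy -0.0002 dz 0.0015 turn 0.0
```

```bash

python3 -m pendant '0 0 .001 0 .03;0 0 .002 0 .03;0 0 .002 0 .03'
python3 -m pendant '0 0 0 0 .044;0 0 0 0 .05;0 0 0 0 .06;0 0 0 0 .065;0 0 0 0 .065'
python3 -m pendant '0 0 -.02 0 .065;0 0 -.045 0 .065;0 0 -.075 0 .065;0 0 -.1 0 .065;0 0 -.1 0 .065'
python3 go.py .437 -.110 .15 94.5
```

```text
time: 6.63
ee_pos: [0.595, 0.1342, 0.0616]
tcp_rot: [179.9, -0.0, 95.8]
wrist_force: [-4.2, -0.6, 11.1]
opening: 0.04
grasp_force: 41.7
time: 7.05
ee_pos: [0.5947, 0.134, 0.0596]
tcp_rot: [-180.0, 0.0, 95.8]
wrist_force: [0.8, -0.5, 0.3]
opening: 0.0648
grasp_force: 0.0
time: 7.47
ee_pos: [0.5965, 0.1344, 0.1656]
tcp_rot: [179.6, -0.1, 95.8]
wrist_force: [1.0, -0.4, 0.7]
opening: 0.0651
grasp_force: 0.0
t 7.47 tcp [0.5965 0.1344 0.1656] rpy [ 1.7957e+02 -5.0000e-02  9.5830e+01] open 0.0651 grip 0.0 wf [ 1.  -0.4  0.7]
rows to go: dx -0.2270 dy -0.1836 dz 0.0156 turn 1.3
```

```bash

python3 -m pendant '-.028 -.0227 0 0 .065;-.056 -.0454 0 0 .065;-.084 -.068 0 0 .065;-.112 -.0908 0 0 .065;-.14 -.1135 0 0 .065'
python3 -m pendant '-.028 -.0227 0 0 .065;-.056 -.0454 0 0 .065;-.087 -.07 0 0 .065;-.087 -.07 0 1.3 .065;-.087 -.07 0 1.3 .065'
python3 go.py .437 -.110 .042 94.5
python3 - <<'E'
from h import *
import h
im=bot.camera("top");cv2.imwrite("pics/t1.png",im);H=h.hull
for n in("top","side"):
    im=bot.camera(n);cv2.imwrite(f"pics/{n}1.png",im)
    h.hull=lambda n,p,d,S=4:H(n,(p[0],p[1],p[2],.01),d)
    q,e=h.fit({n:im},"black",(.5947,.1336));print(n,q.round(4),np.degrees(q[2]).round(1),round(e,3))
E
```

```text
time: 7.88
ee_pos: [0.4949, -0.0178, 0.1592]
tcp_rot: [-180.0, 0.0, 95.9]
wrist_force: [-0.1, -0.4, -0.0]
opening: 0.0649
grasp_force: 0.0
time: 8.3
ee_pos: [0.4345, -0.1119, 0.1598]
tcp_rot: [180.0, 0.0, 94.3]
wrist_force: [0.1, 1.1, -0.1]
opening: 0.0649
grasp_force: 0.0
t 8.3 tcp [ 0.4345 -0.1119  0.1598] rpy [1.7997e+02 1.0000e-02 9.4250e+01] open 0.0649 grip 0.0 wf [ 0.1  1.1 -0.1]
rows to go: dx 0.0017 dy 0.0026 dz 0.1178 turn -0.2
top [0.5929 0.1348 0.1658 0.0034] 9.5 0.021
side [0.5965 0.1385 0.1058 0.0051] 6.1 0.015
```

Black is within about 2 mm of its mark. Next is blue.

```bash

python3 -m pendant '.0017 .0026 .03 0 .065;.0017 .0026 .06 0 .065;.0017 .0026 .09 0 .065;.0017 .0026 .113 0 .065;.0017 .0026 .118 0 .065'
python3 -m pendant '0 0 0 0 .04;0 0 0 0 .03;0 0 0 0 .03;0 0 0 0 .03;0 0 0 0 .03' 40
python3 go.py .437 -.110 .042 94.5
python3 -m pendant '0 0 -.005 0 .03;0 0 -.03 0 .03;0 0 -.06 0 .03;0 0 -.09 0 .03;0 0 -.1 0 .03'
python3 go.py .6033 .0490 .142 95.8
```

```text
time: 8.87
ee_pos: [0.4361, -0.1068, 0.0377]
tcp_rot: [-179.7, -0.1, 94.7]
wrist_force: [-0.3, 0.6, -0.3]
opening: 0.0652
grasp_force: 0.0
time: 9.28
ee_pos: [0.4388, -0.1086, 0.0434]
tcp_rot: [179.8, 0.0, 94.5]
wrist_force: [0.3, 2.1, 5.9]
opening: 0.0358
grasp_force: 40.0
t 9.28 tcp [ 0.4388 -0.1086  0.0434] rpy [1.7985e+02 3.0000e-02 9.4540e+01] open 0.0358 grip 40.0 wf [0.3 2.1 5.9]
rows to go: dx -0.0013 dy -0.0019 dz 0.0014 turn 0.0
time: 9.7
ee_pos: [0.4389, -0.1089, 0.1465]
tcp_rot: [179.7, 0.1, 94.5]
wrist_force: [1.1, -0.6, -0.6]
opening: 0.0361
grasp_force: 39.7
t 9.7 tcp [ 0.4389 -0.1089  0.1465] rpy [1.7972e+02 1.0000e-01 9.4520e+01] open 0.0361 grip 39.7 wf [ 1.1 -0.6 -0.6]
rows to go: dx 0.1445 dy 0.1763 dz 0.0045 turn -1.3
```

```bash

python3 -m pendant '.021 .025 0 0 .03;.042 .051 0 0 .03;.063 .076 0 0 .03;.084 .101 0 0 .03;.105 .127 0 0 .03'
python3 -m pendant '.021 .025 0 0 .03;.0405 .0495 0 -1.3 .03;.0405 .0495 0 -1.3 .03;.0405 .0495 0 -1.3 .03'
python3 go.py .6033 .0500 .0535 95.8
```

```text
time: 10.12
ee_pos: [0.5568, 0.0073, 0.1416]
tcp_rot: [-180.0, 0.0, 94.5]
wrist_force: [0.4, 0.1, -1.2]
opening: 0.0361
grasp_force: 39.8
time: 10.45
ee_pos: [0.6025, 0.0515, 0.1406]
tcp_rot: [-179.9, 0.0, 95.9]
wrist_force: [0.1, -0.2, -0.3]
opening: 0.036
grasp_force: 40.0
t 10.45 tcp [0.6025 0.0515 0.1406] rpy [-179.89    0.     95.93] open 0.036 grip 40.0 wf [ 0.1 -0.2 -0.3]
rows to go: dx -0.0015 dy 0.0006 dz 0.0871 turn 0.1
```

```bash

python3 -m pendant '-.0015 .0006 .025 0 .03;-.0015 .0006 .055 0 .03;-.0015 .0006 .075 0 .03;-.0015 .0006 .083 0 .03;-.0015 .0006 .083 0 .03'
python3 -m pendant '0 0 .001 0 .03;0 0 .002 0 .03;0 0 .003 0 .03;0 0 .003 0 .03;0 0 .003 0 .03'
python3 -m pendant '0 0 .001 0 .03;0 0 .002 0 .03;0 0 .002 0 .03'
python3 go.py .6033 .0500 .052 95.8
```

```text
time: 10.87
ee_pos: [0.6012, 0.0482, 0.0568]
tcp_rot: [-179.8, 0.0, 95.8]
wrist_force: [-0.4, -0.1, -1.1]
opening: 0.0356
grasp_force: 40.0
time: 11.28
ee_pos: [0.6033, 0.049, 0.0566]
tcp_rot: [179.9, 0.0, 95.8]
wrist_force: [-0.4, 0.2, -0.5]
opening: 0.0355
grasp_force: 40.0
time: 11.53
ee_pos: [0.6029, 0.0491, 0.0536]
tcp_rot: [-180.0, -0.0, 95.8]
wrist_force: [0.0, 0.3, -1.7]
opening: 0.0362
grasp_force: 40.0
t 11.53 tcp [0.6029 0.0491 0.0536] rpy [-179.99   -0.     95.83] open 0.0362 grip 40.0 wf [ 0.   0.3 -1.7]
rows to go: dx 0.0009 dy 0.0005 dz 0.0016 turn 0.0
```

```bash

python3 -m pendant '.0009 .0005 .001 0 .03;.0009 .0005 .002 0 .03;.0009 .0005 .002 0 .03;.0009 .0005 .002 0 .03'
python3 -m pendant '0 0 0 0 .04;0 0 0 0 .05;0 0 0 0 .06;0 0 0 0 .06;0 0 0 0 .06'
python3 -m pendant '0 0 -.02 0 .06;0 0 -.045 0 .06;0 0 -.075 0 .06;0 0 -.1 0 .06;0 0 -.1 0 .06'
python3 go.py .4672 .2615 .15 102.5
```

```text
time: 11.87
ee_pos: [0.6033, 0.0496, 0.0534]
tcp_rot: [180.0, 0.0, 95.8]
wrist_force: [-6.5, -3.0, 11.1]
opening: 0.0357
grasp_force: 41.1
time: 12.28
ee_pos: [0.6033, 0.05, 0.0515]
tcp_rot: [-180.0, -0.0, 95.8]
wrist_force: [1.1, 0.1, -0.6]
opening: 0.0603
grasp_force: 0.0
time: 12.7
ee_pos: [0.6052, 0.0501, 0.1576]
tcp_rot: [179.6, 0.0, 95.8]
wrist_force: [0.3, -0.4, 0.7]
opening: 0.0603
grasp_force: 0.0
t 12.7 tcp [0.6052 0.0501 0.1576] rpy [1.7957e+02 1.0000e-02 9.5830e+01] open 0.0603 grip 0.0 wf [ 0.3 -0.4  0.7]
rows to go: dx 0.2243 dy -0.1159 dz 0.0076 turn -6.7
```

```bash

python3 -m pendant '.032 -.0165 0 0 .06;.064 -.033 0 0 .06;.096 -.0495 0 0 .06;.128 -.066 0 0 .06;.16 -.0825 0 0 .06'
python3 -m pendant '.032 -.0165 0 -3 .06;.0645 -.033 0 -6.7 .06;.0645 -.033 0 -6.7 .06;.0645 -.033 0 -6.7 .06'
python3 go.py .4672 .2615 .034 102.5
```

```text
time: 13.12
ee_pos: [0.5039, 0.2018, 0.1513]
tcp_rot: [-180.0, 0.0, 95.8]
wrist_force: [0.8, -0.1, 0.5]
opening: 0.0599
grasp_force: 0.0
time: 13.45
ee_pos: [0.4646, 0.263, 0.1515]
tcp_rot: [-180.0, 0.0, 102.7]
wrist_force: [-0.1, 0.1, -0.5]
opening: 0.0601
grasp_force: 0.0
t 13.45 tcp [0.4646 0.263  0.1515] rpy [-179.99    0.    102.72] open 0.0601 grip 0.0 wf [-0.1  0.1 -0.5]
rows to go: dx -0.0020 dy 0.0022 dz 0.1175 turn 0.2
```

```bash

python3 -m pendant '-.002 .0022 .03 0 .06;-.002 .0022 .06 0 .06;-.002 .0022 .085 0 .06;-.002 .0022 .1 0 .06;-.002 .0022 .108 0 .06'
python3 -m pendant '0 0 .004 0 .06;0 0 .008 0 .06;0 0 .009 0 .03;0 0 .009 0 .026;0 0 .009 0 .026' 40
python3 -m pendant '0 0 0 0 .026;0 0 0 0 .026;0 0 0 0 .026;0 0 0 0 .026;0 0 0 0 .026' 40
python3 go.py .4672 .2615 .034 102.5
python3 -m pendant '0 0 -.005 0 .026;0 0 -.03 0 .026;0 0 -.06 0 .026;0 0 -.09 0 .026;0 0 -.1 0 .026'
python3 go.py .6119 -.0356 .142 95.8
```

```text
time: 13.87
ee_pos: [0.4677, 0.2585, 0.041]
tcp_rot: [-179.8, 0.1, 102.4]
wrist_force: [-0.4, -1.5, -0.1]
opening: 0.06
grasp_force: 0.0
time: 14.28
ee_pos: [0.4688, 0.2603, 0.0359]
tcp_rot: [179.9, -0.0, 102.5]
wrist_force: [1.1, -0.2, -0.6]
opening: 0.032
grasp_force: 38.2
time: 14.7
ee_pos: [0.4688, 0.2604, 0.0357]
tcp_rot: [179.9, -0.0, 102.5]
wrist_force: [-1.4, -1.2, 6.3]
opening: 0.0324
grasp_force: 38.8
t 14.7 tcp [0.4688 0.2604 0.0357] rpy [ 1.7991e+02 -2.0000e-02  1.0253e+02] open 0.0324 grip 38.8 wf [-1.4 -1.2  6.3]
rows to go: dx 0.0014 dy -0.0013 dz 0.0017 turn 0.0
time: 15.12
ee_pos: [0.4692, 0.2608, 0.1394]
tcp_rot: [179.7, -0.1, 102.5]
wrist_force: [0.2, 0.4, 0.2]
opening: 0.0326
grasp_force: 38.4
t 15.12 tcp [0.4692 0.2608 0.1394] rpy [ 1.7973e+02 -8.0000e-02  1.0254e+02] open 0.0326 grip 38.4 wf [0.2 0.4 0.2]
rows to go: dx -0.3203 dy 0.0750 dz -0.0026 turn 6.7
```

```bash

python3 -m pendant '-.032 .0075 0 0 .026;-.064 .015 0 0 .026;-.096 .0225 0 0 .026;-.128 .03 0 0 .026;-.16 .0375 0 0 .026'
python3 -m pendant '-.032 .0075 0 0 .026;-.064 .015 0 0 .026;-.096 .0225 0 0 .026;-.128 .03 0 0 .026;-.161 .0375 0 0 .026'
python3 -m pendant '0 0 0 6.7 .026;0 0 0 6.7 .026;0 0 0 6.7 .026'
python3 go.py .6119 -.0366 .0475 95.8
```

```text
time: 15.53
ee_pos: [0.5397, 0.1107, 0.1345]
tcp_rot: [-180.0, -0.0, 102.6]
wrist_force: [0.8, 0.3, -1.2]
opening: 0.0324
grasp_force: 38.4
time: 15.95
ee_pos: [0.6113, -0.0384, 0.1344]
tcp_rot: [-180.0, -0.0, 102.5]
wrist_force: [0.2, 1.1, 0.5]
opening: 0.0322
grasp_force: 38.4
time: 16.2
ee_pos: [0.6107, -0.037, 0.1342]
tcp_rot: [-179.9, -0.0, 95.9]
wrist_force: [0.4, 0.5, -0.4]
opening: 0.0325
grasp_force: 38.4
t 16.2 tcp [ 0.6107 -0.037   0.1342] rpy [-1.7993e+02 -3.0000e-02  9.5940e+01] open 0.0325 grip 38.4 wf [ 0.4  0.5 -0.4]
rows to go: dx 0.0003 dy 0.0012 dz 0.0867 turn 0.1
```

```bash

python3 -m pendant '.0003 .0012 .025 0 .026;.0003 .0012 .055 0 .026;.0003 .0012 .076 0 .026;.0003 .0012 .083 0 .026;.0003 .0012 .084 0 .026'
python3 -m pendant '0 0 .001 0 .026;0 0 .002 0 .026;0 0 .003 0 .026;0 0 .003 0 .026;0 0 .003 0 .026'
python3 -m pendant '0 0 .001 0 .026;0 0 .002 0 .026;0 0 .002 0 .026;0 0 .002 0 .026'
python3 go.py .6119 -.0366 .0442 95.8
```

```text
time: 16.62
ee_pos: [0.6108, -0.0355, 0.049]
tcp_rot: [-179.8, -0.0, 96.0]
wrist_force: [0.0, -0.1, 0.4]
opening: 0.0327
grasp_force: 38.5
time: 17.03
ee_pos: [0.6126, -0.0366, 0.0486]
tcp_rot: [179.9, 0.0, 95.8]
wrist_force: [-1.2, -0.2, -0.6]
opening: 0.0325
grasp_force: 38.5
time: 17.37
ee_pos: [0.6123, -0.0366, 0.0458]
tcp_rot: [180.0, 0.0, 95.8]
wrist_force: [0.5, 0.6, -0.0]
opening: 0.0323
grasp_force: 38.5
t 17.37 tcp [ 0.6123 -0.0366  0.0458] rpy [179.99   0.    95.83] open 0.0323 grip 38.5 wf [ 0.5  0.6 -0. ]
rows to go: dx 0.0001 dy -0.0004 dz 0.0016 turn 0.0
```

```bash

python3 -m pendant '0 0 .001 0 .026;0 0 .002 0 .026;0 0 .002 0 .026;0 0 .002 0 .026'
python3 -m pendant '0 0 0 0 .035;0 0 0 0 .045;0 0 0 0 .055;0 0 0 0 .055;0 0 0 0 .055'
python3 -m pendant '0 0 -.02 0 .055;0 0 -.045 0 .055;0 0 -.075 0 .055;0 0 -.1 0 .055;0 0 -.1 0 .055'
python3 go.py .4384 .0787 .15 92.5
```

```text
time: 17.7
ee_pos: [0.6123, -0.0366, 0.0458]
tcp_rot: [179.9, 0.0, 95.8]
wrist_force: [-7.2, 0.3, 14.1]
opening: 0.0323
grasp_force: 39.8
time: 18.12
ee_pos: [0.6121, -0.0366, 0.0435]
tcp_rot: [-180.0, -0.0, 95.8]
wrist_force: [0.0, 0.1, -0.8]
opening: 0.0548
grasp_force: 0.0
time: 18.53
ee_pos: [0.6141, -0.0367, 0.1496]
tcp_rot: [179.6, 0.1, 95.8]
wrist_force: [-0.3, 0.5, 0.8]
opening: 0.0547
grasp_force: 0.0
t 18.53 tcp [ 0.6141 -0.0367  0.1496] rpy [1.7958e+02 7.0000e-02 9.5830e+01] open 0.0547 grip 0.0 wf [-0.3  0.5  0.8]
rows to go: dx 0.1326 dy -0.1631 dz -0.0004 turn 3.3
```

```bash

python3 -m pendant '.022 -.0268 0 0 .055;.044 -.0536 0 0 .055;.066 -.0804 0 0 .055;.088 -.1072 0 0 .055;.11 -.134 0 0 .055'
python3 -m pendant '.0226 -.0285 0 0 .055;.0226 -.0285 0 3.3 .055;.0226 -.0285 0 3.3 .055;.0226 -.0285 0 3.3 .055'
python3 go.py .4384 .0787 .030 92.5
python3 - <<'E'
from h import *
out=[]
for n,P in(("side",(.52,.02,.03)),("top",(.53,.02,.03))):
    im=bot.camera(n);u,v=proj(n,P)[0].astype(int)
    out.append(cv2.resize(im[v-75:v+75,u-50:u+50] if n=="side" else im[v-75:v+75,u-50:u+50],None,fx=4,fy=4,interpolation=cv2.INTER_CUBIC))
cv2.imwrite("pics/silver.png",np.hstack(out))
E
```

```text
time: 18.95
ee_pos: [0.4662, 0.0598, 0.1431]
tcp_rot: [-180.0, -0.0, 95.8]
wrist_force: [-0.4, 0.3, 0.7]
opening: 0.055
grasp_force: 0.0
time: 19.28
ee_pos: [0.4373, 0.079, 0.1438]
tcp_rot: [180.0, 0.0, 92.6]
wrist_force: [0.0, 0.1, -0.5]
opening: 0.0551
grasp_force: 0.0
t 19.28 tcp [0.4373 0.079  0.1438] rpy [179.95   0.    92.64] open 0.0551 grip 0.0 wf [ 0.   0.1 -0.5]
rows to go: dx -0.0003 dy 0.0011 dz 0.1138 turn 0.1
```

View pics/silver.png

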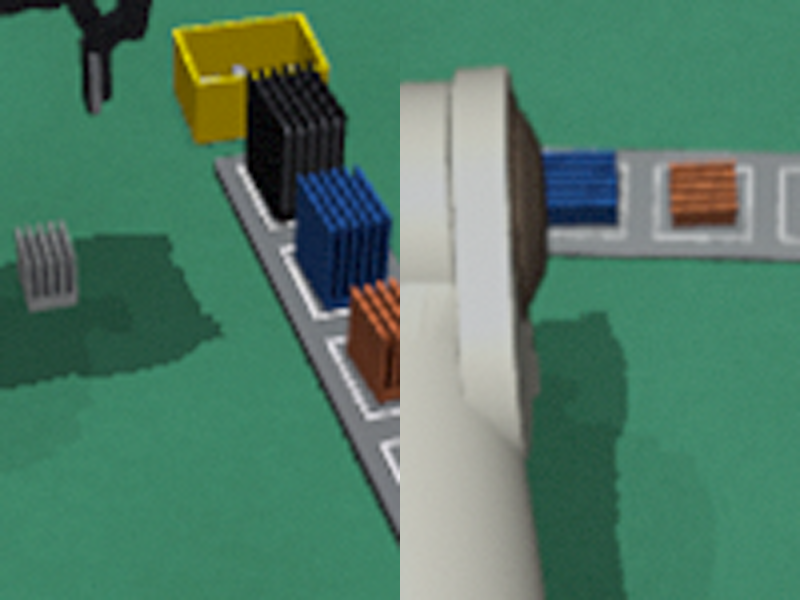

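The crop shows black, blue and copper standing on their marks, and silver still upright at its place (47,265 in the left half). Next is silver.

```bash

python3 -m pendant '-.0003 .0011 .03 0 .055;-.0003 .0011 .06 0 .055;-.0003 .0011 .083 0 .055;-.0003 .0011 .096 0 .055;-.0003 .0011 .103 0 .055'
python3 -m pendant '0 0 .004 0 .055;0 0 .008 0 .055;0 0 .0105 0 .035;0 0 .0105 0 .022;0 0 .0105 0 .022' 40
python3 -m pendant '0 0 0 0 .022;0 0 0 0 .022;0 0 0 0 .022;0 0 0 0 .022;0 0 0 0 .022' 40
python3 go.py .4384 .0787 .030 92.5
python3 -m pendant '0 0 -.005 0 .022;0 0 -.03 0 .022;0 0 -.06 0 .022;0 0 -.09 0 .022;0 0 -.1 0 .022'
python3 go.py .6205 -.1202 .135 95.8
```

```text
time: 19.8
ee_pos: [0.4376, 0.0778, 0.0383]
tcp_rot: [-179.8, 0.0, 92.5]
wrist_force: [-0.7, 1.0, -0.4]
opening: 0.0551
grasp_force: 0.0
time: 20.22
ee_pos: [0.4388, 0.0787, 0.0311]
tcp_rot: [179.9, -0.0, 92.5]
wrist_force: [0.5, 0.7, -0.8]
opening: 0.0275
grasp_force: 39.9
time: 20.63
ee_pos: [0.4385, 0.0787, 0.0308]
tcp_rot: [179.9, -0.0, 92.5]
wrist_force: [-0.7, 0.5, 6.2]
opening: 0.0273
grasp_force: 40.5
t 20.63 tcp [0.4385 0.0787 0.0308] rpy [ 1.7995e+02 -1.0000e-02  9.2530e+01] open 0.0273 grip 40.5 wf [-0.7  0.5  6.2]
rows to go: dx 0.0000 dy -0.0001 dz 0.0008 turn 0.0
time: 21.05
ee_pos: [0.4393, 0.0788, 0.1345]
tcp_rot: [179.8, -0.0, 92.5]
wrist_force: [0.2, -0.8, -0.3]
opening: 0.0275
grasp_force: 39.8
t 21.05 tcp [0.4393 0.0788 0.1345] rpy [ 1.7975e+02 -4.0000e-02  9.2530e+01] open 0.0275 grip 39.8 wf [ 0.2 -0.8 -0.3]
rows to go: dx -0.2068 dy 0.1722 dz -0.0005 turn -3.3
```

```bash

python3 -m pendant '-.0258 .0215 0 0 .022;-.0516 .043 0 0 .022;-.0774 .0645 0 0 .022;-.1032 .086 0 0 .022;-.129 .1075 0 0 .022'
python3 -m pendant '-.0258 .0215 0 0 .022;-.0516 .043 0 0 .022;-.0778 .065 0 -3.3 .022;-.0778 .065 0 -3.3 .022;-.0778 .065 0 -3.3 .022'
python3 go.py .6205 -.1202 .042 95.8
```

```text
time: 21.47
ee_pos: [0.552, -0.0468, 0.1298]
tcp_rot: [-180.0, -0.0, 92.5]
wrist_force: [1.0, 0.4, -0.1]
opening: 0.0276
grasp_force: 39.9
time: 21.88
ee_pos: [0.6198, -0.1216, 0.1285]
tcp_rot: [-179.9, -0.0, 95.7]
wrist_force: [-0.0, 0.3, -0.8]
opening: 0.0275
grasp_force: 39.9
t 21.88 tcp [ 0.6198 -0.1216  0.1285] rpy [-1.7985e+02 -5.0000e-02  9.5720e+01] open 0.0275 grip 39.9 wf [-0.   0.3 -0.8]
rows to go: dx 0.0013 dy 0.0008 dz 0.0865 turn -0.1
```

```bash

python3 -m pendant '.0013 .0008 .025 0 .022;.0013 .0008 .055 0 .022;.0013 .0008 .076 0 .022;.0013 .0008 .082 0 .022;.0013 .0008 .083 0 .022'
python3 -m pendant '0 0 .001 0 .022;0 0 .002 0 .022;0 0 .003 0 .022;0 0 .003 0 .022;0 0 .003 0 .022'
python3 -m pendant '0 0 .001 0 .022;0 0 .002 0 .022;0 0 .002 0 .022;0 0 .002 0 .022'
python3 go.py .6205 -.1202 .040 95.8
```

```text
time: 22.3
ee_pos: [0.6188, -0.1181, 0.0458]
tcp_rot: [-179.8, -0.1, 95.9]
wrist_force: [0.5, -0.4, -0.0]
opening: 0.0272
grasp_force: 39.9
time: 22.72
ee_pos: [0.6207, -0.1191, 0.0451]
tcp_rot: [179.9, 0.0, 95.8]
wrist_force: [-0.7, 0.0, -0.4]
opening: 0.0275
grasp_force: 39.9
time: 23.05
ee_pos: [0.6203, -0.119, 0.0422]
tcp_rot: [-180.0, -0.0, 95.8]
wrist_force: [-0.2, -0.1, -0.8]
opening: 0.0274
grasp_force: 39.9
t 23.05 tcp [ 0.6203 -0.119   0.0422] rpy [-1.7999e+02 -1.0000e-02  9.5820e+01] open 0.0274 grip 39.9 wf [-0.2 -0.1 -0.8]
rows to go: dx -0.0012 dy 0.0001 dz 0.0022 turn 0.0
```

Next: touch down, release, rise, and pull back towards the base to clear the view.

```bash

python3 -m pendant '-.0012 0 .001 0 .022;-.0012 0 .002 0 .022;-.0012 0 .0025 0 .022;-.0012 0 .0025 0 .022'
python3 -m pendant '0 0 0 0 .03;0 0 0 0 .04;0 0 0 0 .05;0 0 0 0 .05;0 0 0 0 .05'
python3 -m pendant '0 0 -.02 0 .05;0 0 -.045 0 .05;0 0 -.075 0 .05;0 0 -.11 0 .05;0 0 -.14 0 .05'
python3 -m pendant '0 -.035 0 0 .05;0 -.07 0 0 .05;0 -.105 0 0 .05;0 -.14 0 0 .05;0 -.175 0 0 .05'
python3 -m pendant '0 -.035 0 0 .05;-.02 -.07 0 0 .05;-.05 -.1 0 0 .05;-.08 -.13 0 0 .05;-.11 -.15 0 0 .05'
python3 - <<'E'
from h import *
import h
H=h.hull;h.hull=lambda n,p,d,S=4:H(n,(p[0],p[1],p[2],.01),d)
out=[];T=dict(black=(.5947,.1336),blue=(.6033,.0490),copper=(.6119,-.0356),silver=(.6205,-.1202))
for n in("side","top"):
    im=bot.camera(n)
    for k,t in T.items():
        if k=="silver":continue
        q,e=h.fit({n:im},k,t);print(n,k,(q[:2]-t).round(4),np.degrees(q[2]).round(1),round(e,3))
    u,v=proj(n,(.6076,.0067,.03))[0].astype(int)
    out.append(cv2.resize(im[v-75:v+75,u-66:u+66],None,fx=3,fy=3,interpolation=cv2.INTER_CUBIC))
cv2.imwrite("pics/end.png",np.hstack(out))
E
```

```text
time: 23.38
ee_pos: [0.6206, -0.1204, 0.0409]
tcp_rot: [180.0, 0.0, 95.8]
wrist_force: [-3.4, 0.6, 6.1]
opening: 0.0277
grasp_force: 41.0
time: 23.8
ee_pos: [0.6204, -0.1202, 0.0396]
tcp_rot: [-180.0, -0.0, 95.8]
wrist_force: [-0.2, 0.2, -0.1]
opening: 0.0502
grasp_force: 0.0
time: 24.22
ee_pos: [0.6203, -0.1202, 0.1817]
tcp_rot: [180.0, 0.0, 95.8]
wrist_force: [0.5, 0.5, 0.3]
opening: 0.0499
grasp_force: 0.0
time: 24.63
ee_pos: [0.4448, -0.1379, 0.1795]
tcp_rot: [-180.0, 0.0, 95.8]
wrist_force: [0.5, -0.3, 0.9]
opening: 0.0505
grasp_force: 0.0
time: 25.05
ee_pos: [0.3063, -0.2633, 0.1804]
tcp_rot: [179.9, 0.1, 95.9]
wrist_force: [1.6, -0.2, -0.6]
opening: 0.0499
grasp_force: 0.0
side black [0.0006 0.0084] 0.6 0.092
side blue [0.0024 0.0082] 7.0 0.024
side copper [0.0022 0.0063] 4.2 0.015
top black [-0.0017  0.001 ] 9.2 0.022
top blue [ 0.0009 -0.0019] 11.7 0.074
top copper [-0.0011 -0.    ] 6.2 0.116
```

View pics/end.png

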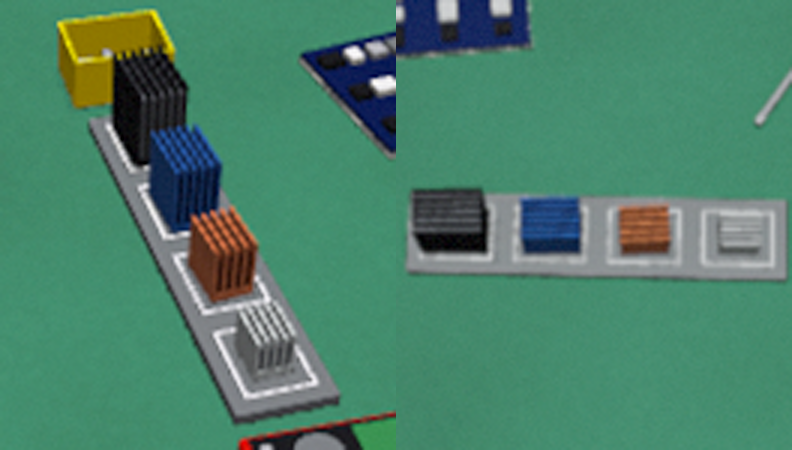

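The last picture shows all four sinks upright and centred in their outlines, in the order black (450,220), blue (551,225), copper (644,230) and silver (740,234) from the bin end. The offsets in the top view are 2 mm or less.

```bash
python3 -m pendant '0 0 0 0 .05;0 0 0 0 .05;0 0 0 0 .05;0 0 0 0 .05;0 0 0 0 .05' | head -2; python3 -c "
from workcell import bot
print(bot.job_done())"
```

```text
time: 25.57
ee_pos: [0.3089, -0.2618, 0.1798]
the job is handed in; nothing more can be done
None
```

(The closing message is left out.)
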